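# Sort the rolling stock into its storage trays

## Task

The running session is over: put the five model rail vehicles away in the plywood stock trays, each kind in the bays cut to its length - the two red vans in the tray with two middle-length bays, the two yellow tank wagons in the tray with two short bays, the blue locomotive in the long single bay. One vehicle to a bay, lengthwise, right down on its wheels on the bay floor and let go; set them down without dropping them, and leave the paint jar and the screwdriver where they are.

Things in the scene. Friction and masses are not known exactly. Their poses are not given: they have to be found in the camera images.
- van_a: dark red model railway van (box body with a roof), one of two alike, standing on its wheels. 88 mm long over the buffers, body 84 mm long, 26 mm wide and 33 mm high from wheel to roof, 80 g. Origin: middle of its underside at wheel level; its y axis runs along its length, z up. Flat sides between 9 and 32 mm above the wheels: grasp across the width (along its x axis).
- van_b: dark red model railway van (box body with a roof), one of two alike, standing on its wheels. 88 mm long over the buffers, body 84 mm long, 26 mm wide and 33 mm high from wheel to roof, 80 g. Origin: middle of its underside at wheel level; its y axis runs along its length, z up. Flat sides between 9 and 32 mm above the wheels: grasp across the width (along its x axis).
- tanker_a: yellow four-wheeled model tank wagon (lying barrel on a black frame), one of two alike, standing on its wheels. 58 mm long over the buffers, barrel 48 mm long and 24 mm wide, 34 mm high with its dome, 80 g. Origin: middle of its underside at wheel level; its y axis runs along its length, z up. Grasp across the barrel (along its x axis), between 11 and 32 mm above the wheels.
- tanker_b: yellow four-wheeled model tank wagon (lying barrel on a black frame), one of two alike, standing on its wheels. 58 mm long over the buffers, barrel 48 mm long and 24 mm wide, 34 mm high with its dome, 80 g. Origin: middle of its underside at wheel level; its y axis runs along its length, z up. Grasp across the barrel (along its x axis), between 11 and 32 mm above the wheels.
- loco: blue model railway locomotive, the longest of the vehicles, standing on its wheels. 121 mm long over the buffers, body 116 mm long, 26 mm wide and 34 mm high from wheel to roof, 80 g. Origin: middle of its underside at wheel level; its y axis runs along its length, z up. Flat sides between 9 and 33 mm above the wheels: grasp across the width (along its x axis).
- van_tray: fixed low plywood tray with two bays of middle length, for the two vans. 118 x 128 mm (x, y). Origin: middle of its underside, on the bench; z up; bay middles at y = -37 and +37 mm. A bay is 108 mm long (along x), 44 mm wide, its cork floor 7 mm and its rim 20 mm above the bench, walls 5 mm thick; both side walls have a 50 mm wide finger cut-out at mid length, down to 9 mm above the bench.
- tanker_tray: fixed low plywood tray with two short bays, for the two tank wagons. 88 x 128 mm (x, y). Origin: middle of its underside, on the bench; z up; bay middles at y = -37 and +37 mm. A bay is 78 mm long (along x), 44 mm wide, its cork floor 7 mm and its rim 20 mm above the bench, walls 5 mm thick; both side walls have a 44 mm wide finger cut-out at mid length, down to 9 mm above the bench.
- loco_tray: fixed low plywood tray with one long bay, for the locomotive. 152 x 54 mm (x, y). Origin: middle of its underside, on the bench; z up; bay middle at the origin. A bay is 142 mm long (along x), 44 mm wide, its cork floor 7 mm and its rim 20 mm above the bench, walls 5 mm thick; both side walls have a 56 mm wide finger cut-out at mid length, down to 9 mm above the bench.
- paint_jar: bystander: small brown jar with a white screw lid standing among the trays, 38 mm across, 46 mm high. Origin: middle of its underside.
- screwdriver: bystander: screwdriver with a red and black handle lying among the trays, 198 mm long, handle 24 mm thick. Origin: middle of its length, on the bench; y axis along it, the blade towards +y.
Mind the look-alikes: they are no part of the job. Leave any green look-alike of the tanker_a alone.

How it is judged:
By the outcome, as a careful person would: the job done as asked, in the order asked, and still so for the second after the job is handed in, with the robot touching nothing.
It also fails if it takes over 115 s, if anything falls off the work surface, if the arm or the gripper's body presses on something with over 40 N, if the wrist force passes 120 N, or if a joint passes its speed limit or range.

## Robot

A 6-joint arm with a two-finger parallel gripper is mounted at the origin on a cart in front of the work surface, level with it; the furniture and walls round the work are solid. World frame = base frame: x ahead of the robot, y to its left, z up, the work surface at z = 0. Lengths are in m, angles in degrees, forces in N, time in s.
With the tool pointing down it reaches from about 0.225 to 0.725 m from the base axis. Payload 3.1 kg.
Tool frame: the origin (TCP) lies at the very end of the fingers, on their centre line; the grasp point (between the pads) lies 19 mm behind it; z points along the fingers, y is the line along which they close (so a half turn about z gives the same grasp; the last joint's range is limited). The gripper opens to 85 mm and grips with 20 to 120 N. Pads are 22 mm wide; open, the fingers measure 114 mm over their backs; the gripper's body (76 mm by 85 mm) begins 54 mm behind the grasp point. The pads swing forward as they close: fully open they stand 13 mm farther back than shut.
Start: joints at [-74.645, 2.75, 5.684, 92.934, 0, 82.678], TCP at [0.202, -0.484, 0.231] pointing down, gripper open.
Joint ranges: [-166.93, 166.93], [-56.73, 111.36], [-69.38, 81.34], [-121.58, 131.49], [-85.45, 84.26], [-180, 180]. Speed limits (degrees/s): [159.86, 159.86, 180, 180, 180, 180].

## Interface

Orientations are given as a 3x3 rotation matrix whose columns are the frame's x, y, z axes.
In Python, from workcell import state, snapshot, sign_off gives the robot as it stands. The module is installed in compiled form; this text tells all that it offers.
- The arm moves only by the tool play_rows, never from a script. Its argument "moves" is a list of rows, each an object with "linear": the shift along the tool's x, y, z each as a share of 0.2 m, from -1 to 1, a list of three; "delta_rot": the turn, a rotation vector about the tool's x, y, z each as a share of 60 degrees, from -1 to 1, a list of three; "gripper": the opening in per cent of the stroke, from 0 (shut) to 100 (fully open). A call has 1 to 20 rows; each row is the pose to reach, as a shift and turn from the pose commanded when the call began, along the tool's axes at that moment; what a row does not reach only later rows make up. A row lasts 1/10 s, in which the tool goes at most 50 mm and 8.59 degrees, less where a joint would pass 70% of its speed; a pose out of reach is approached as far as the arm can. A call with a number of a shift or a turn outside -1 to 1 is refused whole. A call with a gripper value outside its range is refused whole. The fingers move at their own pace and stop on an object; "squeeze" is the grip in N (left out, the last holds). Time passes only in rows, so rows that repeat a pose let the fingers close. It gives the time, the measured TCP pose, the force, the opening and the grip force at its end, in the units of the state.
- state(): the state, without advancing time (a new reading comes with each control period).
- snapshot(name): name is "scene" or "side" or "wrist"; returns a dict with "image" (400x640x3 uint8, red, green, blue), "K" (3x3 intrinsics, pixels), "R" (3x3) and "t" (3): a world point X has camera coordinates R X + t; the wrist camera has in their place "mount" (4x4, takes a point from camera to tool coordinates, whose origin is the TCP and whose axes are the flange's). Camera axes: x right, y down, z forward; pixel columns grow to the right and rows downward; lengths in m; the calibration is good to about 2 mm. A picture is of the moment at which its call begins: read the wrist's pose just before it. There is no depth.
- sign_off(): hands the job in; it is judged then, once.
The state is a dict: "t": time; "joints": joint angles; "qd": joint speeds; "tau": joint torques, N m; "tcp_pos": TCP position; "tool_rot": TCP orientation; "force": force on the tool from outside, world axes, zero at the start; "wrist_torque": the same for the moment, N m; "grip_width": finger opening in m; "grip_force": force on a finger pad.
Only numpy, scipy, OpenCV 4.12 (cv2) and the standard library are available. Lean on these libraries where they do the work, as an engineer would, in place of code of your own. Each camera call takes 0.05 s, during which the arm holds its last target. There are 200 camera calls.

## Working session

There is one attempt and no reset: what is moved stays moved. The work goes in short steps, Python scripts to look and compute and a tool call to move; the robot and the scene stay as the last step left them, time stands still between calls to the robot, and variables do not carry over. Pictures are saved under pics/ and viewed, at most 15 in all, crops included, and the job is handed in when it is done.

Besides the shell and the picture viewer there is one more tool, called after "Call:" as name(argument=value, ...) on one line, values as JSON. play_rows: Moves the arm, as the interface text tells. Shift numbers are shares of 0.2 m and turn numbers shares of 60 degrees, none past 1 either way. Its arguments: {"type":"object","properties":{"moves":{"type":"array","items":{"type":"object","properties":{"linear":{"type":"array","items":{"type":"number","minimum":-1,"maximum":1}},"delta_rot":{"type":"array","items":{"type":"number","minimum":-1,"maximum":1}},"gripper":{"type":"number"}}}},"squeeze":{"type":"number"}},"required":["moves"]}

```bash
mkdir -p pics; python3 - <<'E'
from workcell import *
import cv2,numpy as np
s=state();print(s['t'],s['tcp_pos'],np.round(s['tool_rot'],3).tolist(),s['grip_width'])
for n in('scene','side','wrist'):
    d=snapshot(n);cv2.imwrite(f'pics/{n}0.png',d['image'][:,:,::-1])
    print(n,{k:np.round(v,4).tolist() for k,v in d.items() if k!='image'})
E
```

```text
0.0 [ 0.20222988 -0.48382037  0.2300837 ] [[0.923, 0.386, -0.001], [0.386, -0.923, 0.002], [0.0, -0.002, -1.0]] 0.08530880677392155
scene {'K': [[371.9251, 0.0, 316.9833], [0.0, 371.9251, 200.2135], [0.0, 0.0, 1.0]], 'R': [[-0.6686, -0.7434, 0.0147], [-0.4497, 0.3885, -0.8043], [0.5922, -0.5443, -0.5941]], 't': [0.4186, 0.2479, 0.6653]}
side {'K': [[491.3624, 0.0, 319.4061], [0.0, 491.3624, 199.7645], [0.0, 0.0, 1.0]], 'R': [[-0.9685, -0.2489, -0.0038], [-0.1231, 0.4919, -0.8619], [0.2164, -0.8343, -0.5071]], 't': [0.5314, 0.0628, 1.0613]}
wrist {'K': [[353.3605, 0.0, 319.7696], [0.0, 353.3605, 198.0118], [0.0, 0.0, 1.0]], 'mount': [[-0.0002, -0.9627, -0.2705, 0.0686], [1.0, 0.0001, -0.0011, -0.0015], [0.0011, -0.2705, 0.9627, -0.1426], [0.0, 0.0, 0.0, 1.0]]}
```

View pics/scene0.png

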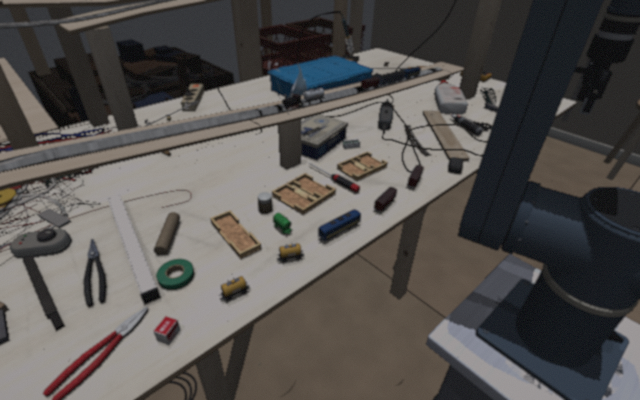

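View pics/side0.png

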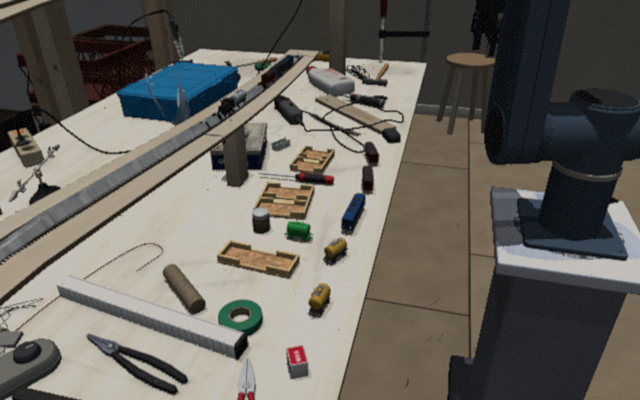

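Both views show: red vans at scene (385,199),(415,177); loco (340,224); yellow tankers (290,252),(234,287); green look-alike (282,222); trays at (304,193), (361,165), (235,233); jar (265,202); screwdriver (340,180). Now enlarged crops.

```bash
python3 - <<'E'
import cv2
a=cv2.imread('pics/scene0.png')[145:305,210:430]
cv2.imwrite('pics/sc.png',cv2.resize(a,None,fx=3.6,fy=3.6,interpolation=2))
a=cv2.imread('pics/side0.png')[135:315,200:400]
cv2.imwrite('pics/sd.png',cv2.resize(a,None,fx=3.3,fy=3.3,interpolation=2))
E
```

```text
(no output)
```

View pics/sc.png

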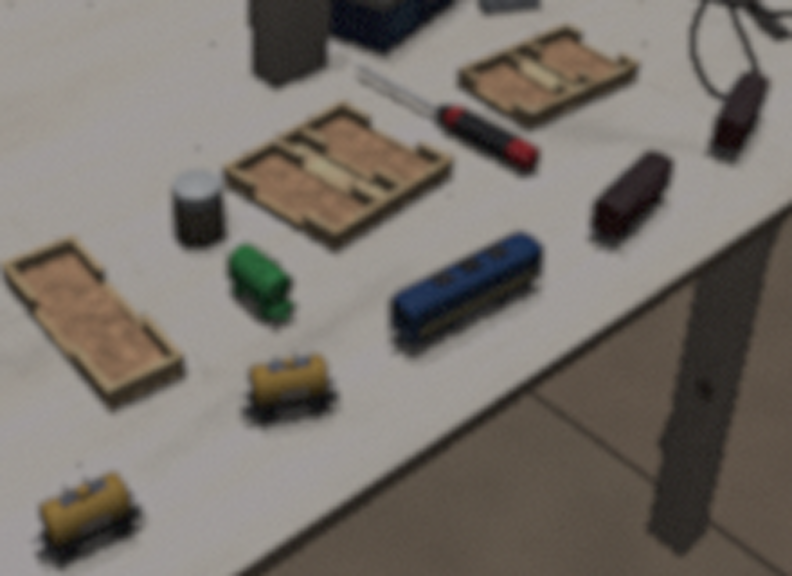

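View pics/sd.png

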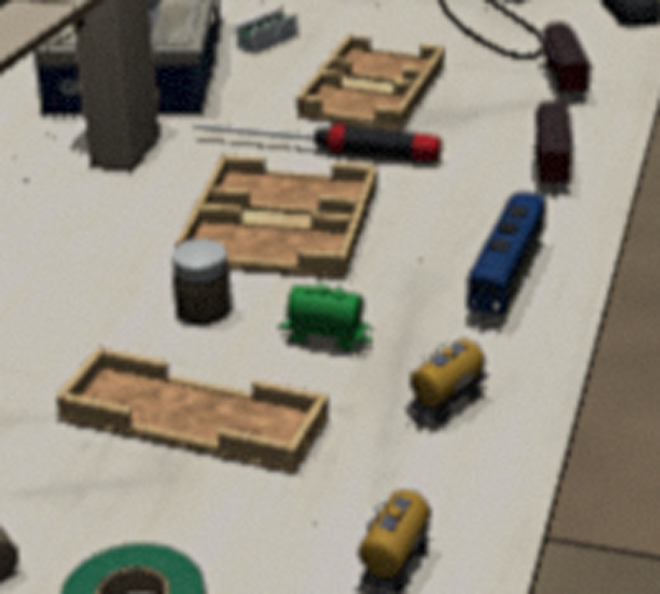

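```bash
cat > h.py <<'E'
import numpy as np,cv2
from workcell import *
CAL={'scene':([[371.9251,0,316.9833],[0,371.9251,200.2135],[0,0,1]],[[-0.6686,-0.7434,0.0147],[-0.4497,0.3885,-0.8043],[0.5922,-0.5443,-0.5941]],[0.4186,0.2479,0.6653]),
'side':([[491.3624,0,319.4061],[0,491.3624,199.7645],[0,0,1]],[[-0.9685,-0.2489,-0.0038],[-0.1231,0.4919,-0.8619],[0.2164,-0.8343,-0.5071]],[0.5314,0.0628,1.0613])}
def bp(K,R,t,uv,z):
    K,R,t=map(np.array,(K,R,t)); c=-R.T@t; d=R.T@np.linalg.solve(K,[*uv,1.])
    return c+d*(z-c[2])/d[2]
def wristcal(s,d):
    M=d['mount'];Rc=s['tool_rot']@M[:3,:3];c=s['tcp_pos']+s['tool_rot']@M[:3,3]
    return d['K'],Rc.T,-Rc.T@c
E
python3 - <<'E'
from h import *
S=lambda x,y:(210+x/3.6,145+y/3.6); D=lambda x,y:(200+x/3.3,135+y/3.3)
def p(n,cam,f,pts,z):
    print(n,cam,[np.round(bp(*CAL[cam],f(*q),z)[:2],3).tolist() for q in pts])
p('vt','scene',S,[(228,173),(347,104),(451,160),(334,234)],.02)
p('vt','side',D,[(180,240),(225,158),(376,167),(345,268)],.02)
p('tt','scene',S,[(460,75),(568,28),(637,67),(528,118)],.02)
p('tt','side',D,[(300,108),(352,38),(443,47),(400,122)],.02)
p('lt','scene',S,[(5,265),(73,240),(183,357),(112,393)],.02)
p('lt','side',D,[(60,405),(100,352),(327,400),(297,462)],.02)
p('v1','scene',S,[(663,155),(608,205)],.033); p('v1','side',D,[(553,105),(553,160)],.033)
p('v2','scene',S,[(757,76),(728,122)],.033); p('v2','side',D,[(566,28),(574,72)],.033)
p('l','scene',S,[(520,240),(405,303)],.034); p('l','side',D,[(527,198),(486,280)],.034)
p('t1','scene',S,[(290,370)],.03);p('t1','side',D,[(450,365)],.03)
p('t2','scene',S,[(87,500)],.03);p('t2','side',D,[(397,525)],.03)
p('jar','scene',S,[(198,182)],.046);p('green','scene',S,[(260,265)],.03)
p('sd','scene',S,[(360,70),(530,155)],.01)
p('post','scene',S,[(290,75)],0);p('post','side',D,[(120,160)],0)
# post top height: ray vs post xy
for cam,uv in(('scene',(290,120)),('side',(233,135))):
    K,R,t=CAL[cam]
    for z in(.05,.1,.15,.2,.3): print(cam,z,np.round(bp(K,R,t,uv,z),3))
E
```

```text
vt scene [[0.663, 0.122], [0.677, -0.005], [0.568, -0.013], [0.557, 0.11]]
vt side [[0.67, 0.111], [0.68, -0.007], [0.568, -0.02], [0.552, 0.118]]
tt scene [[0.651, -0.104], [0.646, -0.231], [0.564, -0.225], [0.57, -0.099]]
tt side [[0.65, -0.099], [0.647, -0.237], [0.567, -0.238], [0.568, -0.095]]
lt scene [[0.674, 0.297], [0.668, 0.249], [0.524, 0.259], [0.526, 0.309]]
lt side [[0.672, 0.302], [0.671, 0.247], [0.522, 0.259], [0.522, 0.318]]
v1 scene [[0.458, -0.123], [0.444, -0.045]]
v1 side [[0.455, -0.126], [0.44, -0.039]]
v2 scene [[0.479, -0.269], [0.453, -0.196]]
v2 side [[0.468, -0.272], [0.448, -0.188]]
l scene [[0.456, 0.032], [0.46, 0.134]]
l side [[0.448, 0.022], [0.454, 0.131]]
t1 scene [[0.463, 0.224]]
t1 side [[0.457, 0.221]]
t2 scene [[0.457, 0.368]]
t2 side [[0.453, 0.366]]
jar scene [[0.637, 0.165]]
green scene [[0.553, 0.176]]
sd scene [[0.722, -0.058], [0.544, -0.074]]
post scene [[0.767, -0.019]]
post side [[0.77, -0.019]]
scene 0.05 [ 0.939 -0.156  0.05 ]
scene 0.1 [ 0.852 -0.088  0.1  ]
scene 0.15 [ 0.764 -0.02   0.15 ]
scene 0.2 [0.677 0.048 0.2  ]
scene 0.3 [0.502 0.184 0.3  ]
side 0.05 [ 0.851 -0.198  0.05 ]
side 0.1 [ 0.8  -0.09  0.1 ]
side 0.15 [0.748 0.019 0.15 ]
side 0.2 [0.697 0.128 0.2  ]
side 0.3 [0.595 0.346 0.3  ]
```

Candidates: red vans (385,199),(415,177) – choose both; yellow tankers (290,252),(234,287) – choose both; green tanker (282,222) – leave; blue loco (340,224). First an overview from above with the wrist camera.

```bash
cat >> h.py <<'E'
def plan(p0,y0,p1,y1,n=None):
    """split into calls; prints shares (tool pointing down, yaw of tool x in deg)"""
    p0,p1=np.array(p0),np.array(p1); dy=y1-y0
    n=n or max(1,int(np.ceil(abs(dy)/60-1e-6)),int(np.ceil(np.abs(p1-p0).max()/.2-1e-6)))
    for i in range(n):
        y=np.radians(y0+dy*i/n); d=(p1-p0)/n
        l=[np.cos(y)*d[0]+np.sin(y)*d[1],np.sin(y)*d[0]-np.cos(y)*d[1],-d[2]]
        print('lin',np.round(np.array(l)/.2,3).tolist(),'rz',round(-dy/n/60,4),'rows>=',round(max(np.linalg.norm(d)/.05,abs(dy)/n/8.59),1))
def yaw(s): return float(np.degrees(np.arctan2(s['tool_rot'][1,0],s['tool_rot'][0,0])))
E
python3 -c "
from h import *
plan([.2022,-.4838,.2301],22.7,[.46,.05,.36],180)"
```

```text
lin [0.74, -0.655, -0.216] rz -0.8739 rows>= 6.1
lin [0.97, 0.187, -0.216] rz -0.8739 rows>= 6.1
lin [0.443, 0.883, -0.216] rz -0.8739 rows>= 6.1
```

Call:
play_rows(moves=[{"linear": [0.74,-0.655,-0.216],"delta_rot": [0,0,-0.874],"gripper": 100},{"linear": [0.74,-0.655,-0.216],"delta_rot": [0,0,-0.874],"gripper": 100},{"linear": [0.74,-0.655,-0.216],"delta_rot": [0,0,-0.874],"gripper": 100},{"linear": [0.74,-0.655,-0.216],"delta_rot": [0,0,-0.874],"gripper": 100},{"linear": [0.74,-0.655,-0.216],"delta_rot": [0,0,-0.874],"gripper": 100},{"linear": [0.74,-0.655,-0.216],"delta_rot": [0,0,-0.874],"gripper": 100},{"linear": [0.74,-0.655,-0.216],"delta_rot": [0,0,-0.874],"gripper": 100}])

```text
t: 0.85
tcp_pos: [0.2887, -0.3059, 0.2745]
tool_rot: [[0.255, 0.967, 0.0], [0.967, -0.255, -0.0], [-0.0, 0.0, -1.0]]
force: [-0.4, -0.4, -0.6]
grip_width: 0.0852
grip_force: 0.0
```

Call:
play_rows(moves=[{"linear": [0.97,0.187,-0.216],"delta_rot": [0,0,-0.874],"gripper": 100},{"linear": [0.97,0.187,-0.216],"delta_rot": [0,0,-0.874],"gripper": 100},{"linear": [0.97,0.187,-0.216],"delta_rot": [0,0,-0.874],"gripper": 100},{"linear": [0.97,0.187,-0.216],"delta_rot": [0,0,-0.874],"gripper": 100},{"linear": [0.97,0.187,-0.216],"delta_rot": [0,0,-0.874],"gripper": 100},{"linear": [0.97,0.187,-0.216],"delta_rot": [0,0,-0.874],"gripper": 100},{"linear": [0.97,0.187,-0.216],"delta_rot": [0,0,-0.874],"gripper": 100}])

```text
t: 1.55
tcp_pos: [0.3746, -0.1283, 0.3175]
tool_rot: [[-0.609, 0.793, -0.001], [0.793, 0.609, 0.0], [0.0, -0.0, -1.0]]
force: [0.2, -0.6, -0.6]
grip_width: 0.0852
grip_force: 0.0
```

Call:
play_rows(moves=[{"linear": [0.443,0.883,-0.216],"delta_rot": [0,0,-0.874],"gripper": 100},{"linear": [0.443,0.883,-0.216],"delta_rot": [0,0,-0.874],"gripper": 100},{"linear": [0.443,0.883,-0.216],"delta_rot": [0,0,-0.874],"gripper": 100},{"linear": [0.443,0.883,-0.216],"delta_rot": [0,0,-0.874],"gripper": 100},{"linear": [0.443,0.883,-0.216],"delta_rot": [0,0,-0.874],"gripper": 100},{"linear": [0.443,0.883,-0.216],"delta_rot": [0,0,-0.874],"gripper": 100},{"linear": [0.443,0.883,-0.216],"delta_rot": [0,0,-0.874],"gripper": 100},{"linear": [0.443,0.883,-0.216],"delta_rot": [0,0,-0.874],"gripper": 100}])

```text
t: 2.35
tcp_pos: [0.4604, 0.0487, 0.3605]
tool_rot: [[-1.0, 0.007, -0.001], [0.007, 1.0, 0.0], [0.001, 0.0, -1.0]]
force: [-0.5, 0.4, -0.1]
grip_width: 0.0856
grip_force: 0.0
```

```bash
python3 - <<'E'
from h import *
import pickle
s=state();d=snapshot('wrist');pickle.dump((s,d),open('w1.pkl','wb'))
print(s['t'],s['tcp_pos'],yaw(s),s['joints'],s['tool_rot'][:,2],np.abs(s['qd']).max())
cv2.imwrite('pics/w1.png',d['image'][:,:,::-1])
E
```

```text
2.35 [0.46043465 0.04865728 0.36054449] 179.62738034947222 [-2.27562757e+00 -2.02222531e+00  1.59994489e+01  1.08067687e+02
  2.30772018e-04 -1.90300731e+00] [-8.02289320e-04  3.59123563e-05 -9.99999678e-01] 0.4673719627981958
```

View pics/w1.png

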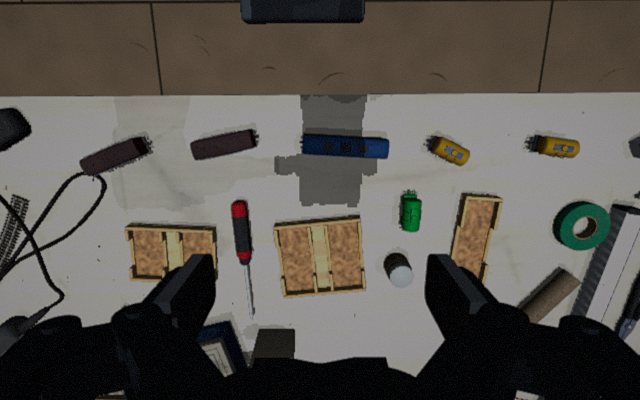

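Overview: vans at (115,155),(224,144), loco (345,146), tankers (449,150),(553,146), tanker tray (172,252), van tray (321,255), loco tray (474,240), jar (398,268), screwdriver (240,230), green (411,212). Enlarged halves next.

```bash
python3 - <<'E'
import cv2
a=cv2.imread('pics/w1.png')
a=cv2.convertScaleAbs(a,alpha=1.5)
cv2.imwrite('pics/w1a.png',cv2.resize(a[120:300,75:335],None,fx=3,fy=3,interpolation=2))
cv2.imwrite('pics/w1b.png',cv2.resize(a[120:300,335:595],None,fx=3,fy=3,interpolation=2))
E
```

```text
(no output)
```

View pics/w1a.png

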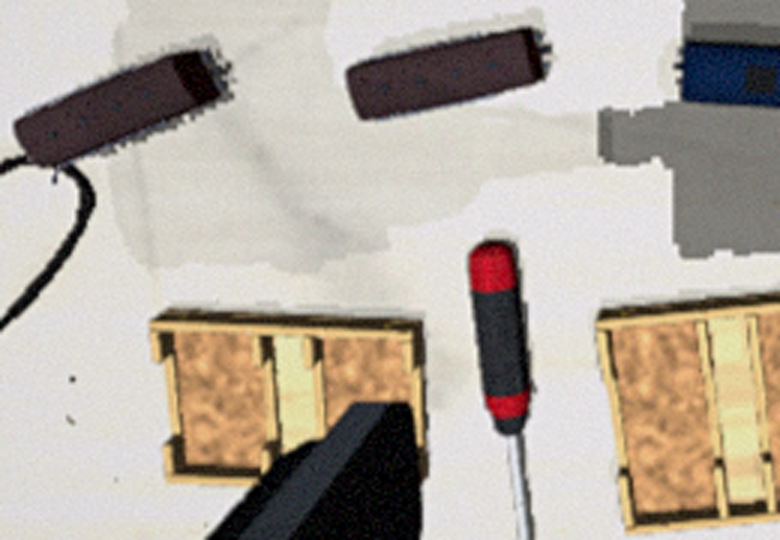

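View pics/w1b.png

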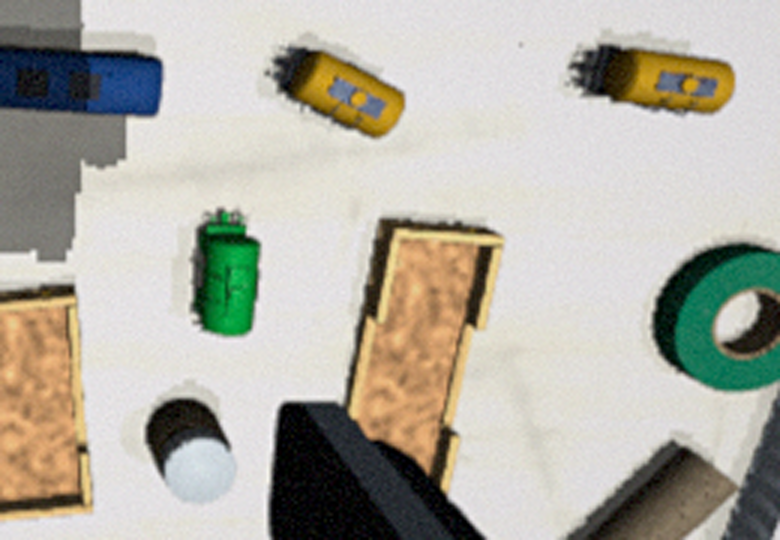

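```bash
python3 - <<'E'
from h import *
import pickle
s,d=pickle.load(open('w1.pkl','rb'));C=wristcal(s,d)
A=lambda x,y:(75+x/3,120+y/3); B=lambda x,y:(335+x/3,120+y/3)
def p(n,pts,z):
    q=np.array([bp(*C,u,z)[:2] for u in pts]); v=q[-1]-q[0]
    print(n,'mean',q.mean(0).round(4),'pts',q.round(3).tolist()); return q
ang=lambda v:round(float(np.degrees(np.arctan2(v[1],v[0]))),1)
for n,pts,z in[('van2',[A(17,121),A(173,57),A(212,105),A(50,165)],.032),('van1',[A(348,70),A(522,30),A(533,78),A(367,118)],.032),('loco',[A(687,45),B(162,55),B(157,115),A(685,100)],.033)]:
    q=p(n,pts,z);a,b=(q[0]+q[3])/2,(q[1]+q[2])/2;print('  len',np.linalg.norm(b-a).round(4),'dir',ang(b-a),'wid',np.linalg.norm((q[0]+q[1]-q[2]-q[3])/2).round(3))
for n,c,e in[('t1',B(358,97),[B(333,82),B(385,110)]),('t2',B(690,85),[B(658,80),B(722,88)])]:
    p(n,[c],.034);q=p(n,e,.033);print('  dir',ang(q[1]-q[0]))
q=p('tt',[A(153,323),A(420,326),A(425,480),A(168,478)],.02);print(ang(q[1]-q[0]),ang(q[2]-q[3]),ang(q[3]-q[0]))
q=p('vt',[A(600,316),B(72,295),B(92,508),A(628,530)],.02);print(ang(q[1]-q[0]),ang(q[2]-q[3]),ang(q[3]-q[0]),ang(q[2]-q[1]))
q=p('lt',[B(391,230),B(502,238),B(486,330),B(350,410)],.02);print(ang(q[1]-q[0]),ang(q[3]-q[0]))
p('jar',[B(200,470)],.046);p('green',[B(228,285)],.03);p('sd',[A(493,245),A(520,530)],.01)
E
```

```text
van2 mean [ 0.4646 -0.2275] pts [[0.468, -0.271], [0.44, -0.197], [0.462, -0.183], [0.488, -0.26]]
  len 0.0804 dir 109.9 wid 0.024
van1 mean [ 0.4487 -0.0788] pts [[0.447, -0.12], [0.43, -0.042], [0.451, -0.039], [0.468, -0.114]]
  len 0.0786 dir 102.6 wid 0.022
loco mean [0.4517 0.0853] pts [[0.436, 0.03], [0.442, 0.142], [0.468, 0.141], [0.461, 0.029]]
  len 0.1124 dir 86.8 wid 0.025
t1 mean [0.4606 0.2295] pts [[0.461, 0.23]]
t1 mean [0.4603 0.2304] pts [[0.454, 0.218], [0.467, 0.243]]
  dir 62.5
t2 mean [0.4562 0.376 ] pts [[0.456, 0.376]]
t2 mean [0.4559 0.3766] pts [[0.454, 0.362], [0.458, 0.391]]
  dir 82.7
tt mean [ 0.6118 -0.1697] pts [[0.569, -0.232], [0.572, -0.103], [0.654, -0.107], [0.652, -0.237]]
88.9 89.1 -3.6
vt mean [0.6199 0.0512] pts [[0.567, -0.015], [0.557, 0.106], [0.672, 0.119], [0.684, -0.006]]
94.6 95.4 4.7 6.4
lt mean [0.5627 0.2799] pts [[0.526, 0.257], [0.53, 0.31], [0.576, 0.308], [0.618, 0.246]]
85.4 -6.6
jar mean [0.6368 0.1665] pts [[0.637, 0.167]]
green mean [0.5493 0.1784] pts [[0.549, 0.178]]
sd mean [ 0.6115 -0.0651] pts [[0.534, -0.067], [0.689, -0.063]]
```

```bash
python3 -c "
from h import *
plan([.4604,.0487,.3605],179.6,[.4487,-.0788,.11],102.6)
print('place1');plan([.4487,-.0788,.11],102.6,[.6232,.0141,.09],185)
print('to v2');plan([.6232,.0141,.09],185,[.4646,-.2275,.10],110)
"
```

```text
lin [0.027, -0.319, 0.626] rz 0.6417 rows>= 4.5
lin [-0.177, -0.266, 0.626] rz 0.6417 rows>= 4.5
place1
lin [0.131, 0.476, 0.05] rz -0.6867 rows>= 4.8
lin [-0.215, 0.445, 0.05] rz -0.6867 rows>= 4.8
to v2
lin [0.448, -0.567, -0.025] rz 0.625 rows>= 4.4
lin [0.01, -0.722, -0.025] rz 0.625 rows>= 4.4
```

Call:
play_rows(moves=[{"linear": [0.027,-0.319,0.626],"delta_rot": [0,0,0.642],"gripper": 100},{"linear": [0.027,-0.319,0.626],"delta_rot": [0,0,0.642],"gripper": 100},{"linear": [0.027,-0.319,0.626],"delta_rot": [0,0,0.642],"gripper": 100},{"linear": [0.027,-0.319,0.626],"delta_rot": [0,0,0.642],"gripper": 100},{"linear": [0.027,-0.319,0.626],"delta_rot": [0,0,0.642],"gripper": 100}])

```text
t: 2.9
tcp_pos: [0.4527, -0.0155, 0.2325]
tool_rot: [[-0.775, 0.631, -0.006], [0.631, 0.775, 0.001], [0.005, -0.003, -1.0]]
force: [-0.4, -0.6, 1.1]
grip_width: 0.0854
grip_force: 0.0
```

Call:
play_rows(moves=[{"linear": [-0.177,-0.266,0.626],"delta_rot": [0,0,0.642],"gripper": 100},{"linear": [-0.177,-0.266,0.626],"delta_rot": [0,0,0.642],"gripper": 100},{"linear": [-0.177,-0.266,0.626],"delta_rot": [0,0,0.642],"gripper": 100},{"linear": [-0.177,-0.266,0.626],"delta_rot": [0,0,0.642],"gripper": 100},{"linear": [-0.177,-0.266,0.626],"delta_rot": [0,0,0.642],"gripper": 100},{"linear": [-0.177,-0.266,0.626],"delta_rot": [0,0,0.642],"gripper": 100}])

```text
t: 3.5
tcp_pos: [0.4488, -0.0789, 0.1099]
tool_rot: [[-0.22, 0.976, -0.001], [0.976, 0.22, 0.0], [0.001, -0.001, -1.0]]
force: [-1.3, -0.0, 0.2]
grip_width: 0.0854
grip_force: 0.0
```

```bash
python3 - <<'E'
from h import *
s=state();d=snapshot('wrist')
print(s['t'],s['tcp_pos'],yaw(s))
K,R,t=wristcal(s,d);im=cv2.convertScaleAbs(d['image'][:,:,::-1],alpha=1.4)
def pr(X): c=R@X+t;u=K@c;return (u[:2]/u[2])
th=np.radians(102.6);a=np.array([np.cos(th),np.sin(th),0]);b=np.array([a[1],-a[0],0]);o=np.array([.4487,-.0788,.032])
q=np.array([pr(o+i*.042*a+j*.013*b) for i,j in((1,1),(1,-1),(-1,-1),(-1,1))]).astype(int)
im=im.copy();cv2.polylines(im,[q],True,(0,255,0),1);cv2.imwrite('pics/w2.png',im)
E
```

```text
3.5 [ 0.44877393 -0.07889921  0.1098571 ] 102.68593609026917
```

View pics/w2.png

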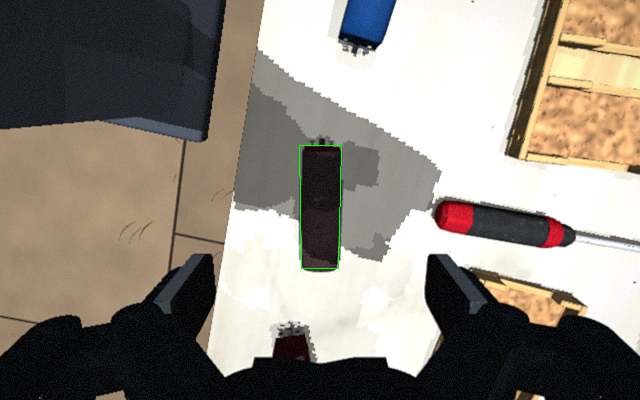

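The predicted outline (green) sits on the van at (320,207): estimate good to ~1 mm. Descend and grip.

Call:
play_rows(moves=[{"linear": [0,0,0.25],"gripper": 100},{"linear": [0,0,0.4],"gripper": 100},{"linear": [0,0,0.5],"gripper": 100},{"linear": [0,0,0.53],"gripper": 80},{"linear": [0,0,0.53],"gripper": 0},{"linear": [0,0,0.53],"gripper": 0},{"linear": [0,0,0.53],"gripper": 0},{"linear": [0,0,0.53],"gripper": 0},{"linear": [0,0,0.53],"gripper": 0},{"linear": [0,0,0.53],"gripper": 0},{"linear": [0,0,0.53],"gripper": 0}], squeeze=40)

```text
invalid input
```

Call:
play_rows(moves=[{"linear": [0,0,0.25],"delta_rot": [0,0,0],"gripper": 100},{"linear": [0,0,0.4],"delta_rot": [0,0,0],"gripper": 100},{"linear": [0,0,0.5],"delta_rot": [0,0,0],"gripper": 100},{"linear": [0,0,0.53],"delta_rot": [0,0,0],"gripper": 80},{"linear": [0,0,0.53],"delta_rot": [0,0,0],"gripper": 0},{"linear": [0,0,0.53],"delta_rot": [0,0,0],"gripper": 0},{"linear": [0,0,0.53],"delta_rot": [0,0,0],"gripper": 0},{"linear": [0,0,0.53],"delta_rot": [0,0,0],"gripper": 0},{"linear": [0,0,0.53],"delta_rot": [0,0,0],"gripper": 0},{"linear": [0,0,0.53],"delta_rot": [0,0,0],"gripper": 0},{"linear": [0,0,0.53],"delta_rot": [0,0,0],"gripper": 0}], squeeze=40)

```text
t: 4.65
tcp_pos: [0.4514, -0.0788, 0.0066]
tool_rot: [[-0.224, 0.975, 0.004], [0.975, 0.224, -0.001], [-0.002, 0.004, -1.0]]
force: [-0.5, -1.0, 5.9]
grip_width: 0.0254
grip_force: 41.2
```

Call:
play_rows(moves=[{"linear": [0,0,-0.1],"delta_rot": [0,0,0],"gripper": 0},{"linear": [0,0,-0.3],"delta_rot": [0,0,0],"gripper": 0},{"linear": [0,0,-0.48],"delta_rot": [0,0,-0.1],"gripper": 0},{"linear": [0.131,0.476,-0.48],"delta_rot": [0,0,-0.687],"gripper": 0},{"linear": [0.131,0.476,-0.48],"delta_rot": [0,0,-0.687],"gripper": 0},{"linear": [0.131,0.476,-0.48],"delta_rot": [0,0,-0.687],"gripper": 0},{"linear": [0.131,0.476,-0.48],"delta_rot": [0,0,-0.687],"gripper": 0},{"linear": [0.131,0.476,-0.48],"delta_rot": [0,0,-0.687],"gripper": 0}])

```text
t: 5.45
tcp_pos: [0.5364, -0.0309, 0.0998]
tool_rot: [[-0.812, 0.584, -0.001], [0.584, 0.812, 0.0], [0.001, -0.001, -1.0]]
force: [-0.0, -0.0, -1.3]
grip_width: 0.0253
grip_force: 40.5
```

Call:
play_rows(moves=[{"linear": [-0.215,0.445,0.05],"delta_rot": [0,0,-0.687],"gripper": 0},{"linear": [-0.215,0.445,0.05],"delta_rot": [0,0,-0.687],"gripper": 0},{"linear": [-0.215,0.445,0.05],"delta_rot": [0,0,-0.687],"gripper": 0},{"linear": [-0.215,0.445,0.05],"delta_rot": [0,0,-0.687],"gripper": 0},{"linear": [-0.215,0.445,0.05],"delta_rot": [0,0,-0.687],"gripper": 0},{"linear": [-0.215,0.445,0.05],"delta_rot": [0,0,-0.687],"gripper": 0},{"linear": [-0.215,0.445,0.05],"delta_rot": [0,0,-0.687],"gripper": 0}])

```text
t: 6.15
tcp_pos: [0.6232, 0.0155, 0.0906]
tool_rot: [[-0.996, -0.09, -0.0], [-0.09, 0.996, 0.0], [0.0, 0.0, -1.0]]
force: [-0.0, 0.5, -0.1]
grip_width: 0.0257
grip_force: 40.5
```

```bash
cat >> h.py <<'E'
def overlay(name,trays):
    s=state();d=snapshot('wrist');print(s['t'],s['tcp_pos'].round(4),round(yaw(s),2),s['force'].round(1),s['grip_width'])
    K,R,t=wristcal(s,d);im=cv2.convertScaleAbs(d['image'][:,:,::-1],alpha=1.3).copy()
    for (x,y,th,lx,ly) in trays:
        th=np.radians(th);a=np.array([np.cos(th),np.sin(th)]);b=np.array([-a[1],a[0]])
        q=[]
        for i,j in((1,1),(1,-1),(-1,-1),(-1,1)):
            X=np.array([x,y])+i*lx/2*a+j*ly/2*b;u=K@(R@[*X,.02]+t);q.append(u[:2]/u[2])
        cv2.polylines(im,[np.array(q).astype(int)],True,(0,255,0),1)
    cv2.imwrite(name,im)
VT=(.620,.051,5,.118,.128);TT=(.611,-.168,-2,.088,.128);LT=(.601,.278,-5,.152,.054)
E
python3 -c "
from h import *
overlay('pics/w3.png',[VT,TT,LT])"
```

```text
6.15 [0.6232 0.0155 0.0906] -174.85 [-0.   0.5 -0.1] 0.025746991541590245
```

View pics/w3.png

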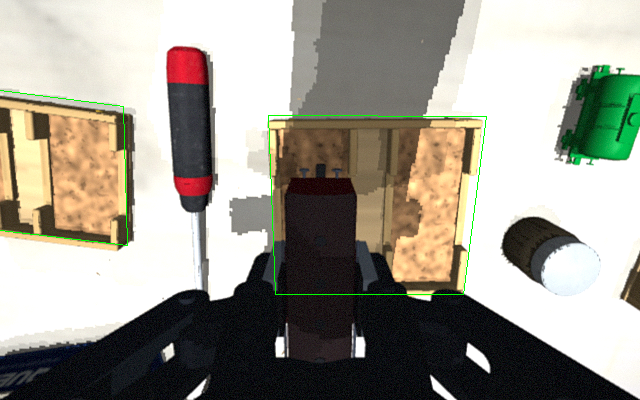

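Outline shows the van tray where expected (~2 mm further in x); the van at (320,260) hangs over its left bay. Lower.

Call:
play_rows(moves=[{"linear": [-0.01,0,0.15],"delta_rot": [0,0,0],"gripper": 0},{"linear": [-0.01,0,0.25],"delta_rot": [0,0,0],"gripper": 0},{"linear": [-0.01,0,0.32],"delta_rot": [0,0,0],"gripper": 0},{"linear": [-0.01,0,0.35],"delta_rot": [0,0,0],"gripper": 0},{"linear": [-0.01,0,0.37],"delta_rot": [0,0,0],"gripper": 0},{"linear": [-0.01,0,0.38],"delta_rot": [0,0,0],"gripper": 0},{"linear": [-0.01,0,0.385],"delta_rot": [0,0,0],"gripper": 0},{"linear": [-0.01,0,0.385],"delta_rot": [0,0,0],"gripper": 0}])

```text
t: 7.0
tcp_pos: [0.6261, 0.0158, 0.0144]
tool_rot: [[-0.996, -0.094, 0.002], [-0.094, 0.996, -0.0], [-0.002, -0.0, -1.0]]
force: [0.2, -0.6, -1.4]
grip_width: 0.0252
grip_force: 40.5
```

Call:
play_rows(moves=[{"linear": [0,0,0.007],"delta_rot": [0,0,0],"gripper": 0},{"linear": [0,0,0.007],"delta_rot": [0,0,0],"gripper": 0}])

```text
t: 7.2
tcp_pos: [0.6264, 0.0158, 0.0137]
tool_rot: [[-0.996, -0.094, 0.002], [-0.094, 0.996, -0.0], [-0.002, -0.0, -1.0]]
force: [-0.8, -0.2, 3.3]
grip_width: 0.0251
grip_force: 40.9
```

Call:
play_rows(moves=[{"linear": [0,0,0],"delta_rot": [0,0,0],"gripper": 45},{"linear": [0,0,0],"delta_rot": [0,0,0],"gripper": 50},{"linear": [0,0,0],"delta_rot": [0,0,0],"gripper": 52},{"linear": [0,0,0],"delta_rot": [0,0,0],"gripper": 52},{"linear": [0,0,-0.1],"delta_rot": [0,0,0],"gripper": 52},{"linear": [0,0,-0.3],"delta_rot": [0,0,0],"gripper": 52},{"linear": [0,0,-0.4],"delta_rot": [0,0,0],"gripper": 52},{"linear": [0,0,-0.4],"delta_rot": [0,0,0],"gripper": 52}])

```text
t: 8.0
tcp_pos: [0.6286, 0.0156, 0.097]
tool_rot: [[-0.996, -0.094, 0.009], [-0.094, 0.996, -0.001], [-0.009, -0.001, -1.0]]
force: [0.9, -0.2, -0.1]
grip_width: 0.0442
grip_force: 0.0
```

```bash
python3 -c "
from h import *
s=state();print(s['tcp_pos'],yaw(s),s['force'])
p=[.6252,.0141,.0916]
plan(p,185.2,[.4646,-.2275,.10],110)
print('place');plan([.4646,-.2275,.005],110,[.6188,.0884,.09],185)
"
```

```text
[0.62858129 0.0156404  0.09700073] -174.60191926574504 [ 0.87634797 -0.23141159 -0.06659669]
lin [0.455, -0.565, -0.021] rz 0.6267 rows>= 4.4
lin [0.015, -0.725, -0.021] rz 0.6267 rows>= 4.4
place
lin [0.61, 0.632, -0.212] rz -0.625 rows>= 4.4
lin [0.099, 0.873, -0.212] rz -0.625 rows>= 4.4
```

Call:
play_rows(moves=[{"linear": [0.455,-0.565,-0.021],"delta_rot": [0,0,0.627],"gripper": 100},{"linear": [0.455,-0.565,-0.021],"delta_rot": [0,0,0.627],"gripper": 100},{"linear": [0.455,-0.565,-0.021],"delta_rot": [0,0,0.627],"gripper": 100},{"linear": [0.455,-0.565,-0.021],"delta_rot": [0,0,0.627],"gripper": 100},{"linear": [0.455,-0.565,-0.021],"delta_rot": [0,0,0.627],"gripper": 100},{"linear": [0.455,-0.565,-0.021],"delta_rot": [0,0,0.627],"gripper": 100}])

```text
t: 8.6
tcp_pos: [0.5443, -0.1054, 0.0949]
tool_rot: [[-0.845, 0.534, -0.002], [0.534, 0.845, 0.001], [0.002, -0.001, -1.0]]
force: [-0.0, 0.2, -0.2]
grip_width: 0.0855
grip_force: 0.0
```

Call:
play_rows(moves=[{"linear": [0.015,-0.725,-0.021],"delta_rot": [0,0,0.627],"gripper": 100},{"linear": [0.015,-0.725,-0.021],"delta_rot": [0,0,0.627],"gripper": 100},{"linear": [0.015,-0.725,-0.021],"delta_rot": [0,0,0.627],"gripper": 100},{"linear": [0.015,-0.725,-0.021],"delta_rot": [0,0,0.627],"gripper": 100},{"linear": [0.015,-0.725,-0.021],"delta_rot": [0,0,0.627],"gripper": 100},{"linear": [0.015,-0.725,-0.021],"delta_rot": [0,0,0.627],"gripper": 100},{"linear": [0.015,-0.725,-0.021],"delta_rot": [0,0,0.627],"gripper": 100}])

```text
t: 9.3
tcp_pos: [0.4655, -0.2258, 0.0998]
tool_rot: [[-0.347, 0.938, -0.001], [0.938, 0.347, 0.001], [0.001, -0.001, -1.0]]
force: [-0.2, 0.4, 0.4]
grip_width: 0.0852
grip_force: 0.0
```

Call:
play_rows(moves=[{"linear": [0,0,0.2],"delta_rot": [0,0,0],"gripper": 70},{"linear": [0,0,0.36],"delta_rot": [0,0,0],"gripper": 70},{"linear": [0,0,0.44],"delta_rot": [0,0,0],"gripper": 70},{"linear": [0,0,0.465],"delta_rot": [0,0,0],"gripper": 60},{"linear": [0,0,0.465],"delta_rot": [0,0,0],"gripper": 0},{"linear": [0,0,0.465],"delta_rot": [0,0,0],"gripper": 0},{"linear": [0,0,0.465],"delta_rot": [0,0,0],"gripper": 0},{"linear": [0,0,0.465],"delta_rot": [0,0,0],"gripper": 0},{"linear": [0,0,0.465],"delta_rot": [0,0,0],"gripper": 0}])

```text
t: 10.2
tcp_pos: [0.4664, -0.2267, 0.0086]
tool_rot: [[-0.345, 0.939, 0.002], [0.939, 0.345, -0.001], [-0.002, 0.001, -1.0]]
force: [-0.3, 0.0, 0.6]
grip_width: 0.0252
grip_force: 42.7
```

Call:
play_rows(moves=[{"linear": [0,0,-0.1],"delta_rot": [0,0,0],"gripper": 0},{"linear": [0,0,-0.3],"delta_rot": [0,0,0],"gripper": 0},{"linear": [0.1,0.1,-0.46],"delta_rot": [0,0,-0.1],"gripper": 0},{"linear": [0.61,0.632,-0.46],"delta_rot": [0,0,-0.625],"gripper": 0},{"linear": [0.61,0.632,-0.46],"delta_rot": [0,0,-0.625],"gripper": 0},{"linear": [0.61,0.632,-0.46],"delta_rot": [0,0,-0.625],"gripper": 0},{"linear": [0.61,0.632,-0.46],"delta_rot": [0,0,-0.625],"gripper": 0},{"linear": [0.61,0.632,-0.46],"delta_rot": [0,0,-0.625],"gripper": 0},{"linear": [0.61,0.632,-0.46],"delta_rot": [0,0,-0.625],"gripper": 0}])

```text
t: 11.1
tcp_pos: [0.542, -0.0684, 0.0995]
tool_rot: [[-0.844, 0.537, -0.0], [0.537, 0.844, -0.0], [0.0, -0.0, -1.0]]
force: [0.1, 0.5, -1.2]
grip_width: 0.0254
grip_force: 42.5
```

Call:
play_rows(moves=[{"linear": [0.099,0.873,0.035],"delta_rot": [0,0,-0.625],"gripper": 0},{"linear": [0.099,0.873,0.035],"delta_rot": [0,0,-0.625],"gripper": 0},{"linear": [0.099,0.873,0.035],"delta_rot": [0,0,-0.625],"gripper": 0},{"linear": [0.099,0.873,0.035],"delta_rot": [0,0,-0.625],"gripper": 0},{"linear": [0.099,0.873,0.035],"delta_rot": [0,0,-0.625],"gripper": 0},{"linear": [0.099,0.873,0.035],"delta_rot": [0,0,-0.625],"gripper": 0},{"linear": [0.099,0.873,0.035],"delta_rot": [0,0,-0.625],"gripper": 0},{"linear": [0.099,0.873,0.035],"delta_rot": [0,0,-0.625],"gripper": 0}])

```text
t: 11.9
tcp_pos: [0.6187, 0.0885, 0.0926]
tool_rot: [[-0.996, -0.086, -0.0], [-0.086, 0.996, -0.0], [0.0, -0.0, -1.0]]
force: [-0.4, -0.2, -1.5]
grip_width: 0.0252
grip_force: 42.5
```

```bash
python3 -c "
from h import *
overlay('pics/w4.png',[(.622,.0515,5,.118,.128),(.613,-.166,-1,.088,.128),LT])"
```

```text
11.9 [0.6187 0.0885 0.0926] -175.05 [-0.4 -0.2 -1.5] 0.025205912901016567
```

View pics/w4.png

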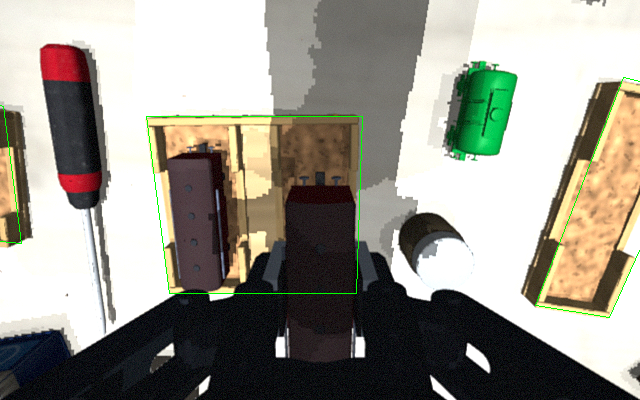

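Van 1 sits in the left bay (195,220); tray outline matches; van 2 hangs over the right bay. Lower.

Call:
play_rows(moves=[{"linear": [0,0,0.15],"delta_rot": [0,0,0],"gripper": 0},{"linear": [0,0,0.25],"delta_rot": [0,0,0],"gripper": 0},{"linear": [0,0,0.32],"delta_rot": [0,0,0],"gripper": 0},{"linear": [0,0,0.35],"delta_rot": [0,0,0],"gripper": 0},{"linear": [0,0,0.37],"delta_rot": [0,0,0],"gripper": 0},{"linear": [0,0,0.38],"delta_rot": [0,0,0],"gripper": 0},{"linear": [0,0,0.388],"delta_rot": [0,0,0],"gripper": 0},{"linear": [0,0,0.393],"delta_rot": [0,0,0],"gripper": 0},{"linear": [0,0,0.393],"delta_rot": [0,0,0],"gripper": 0}])

```text
t: 12.85
tcp_pos: [0.6199, 0.09, 0.0156]
tool_rot: [[-0.996, -0.09, 0.002], [-0.09, 0.996, -0.0], [-0.002, -0.0, -1.0]]
force: [-1.2, 0.2, 3.3]
grip_width: 0.0253
grip_force: 42.9
```

Contact at the expected height. Release, lift.

Call:
play_rows(moves=[{"linear": [0,0,0],"delta_rot": [0,0,0],"gripper": 45},{"linear": [0,0,0],"delta_rot": [0,0,0],"gripper": 50},{"linear": [0,0,0],"delta_rot": [0,0,0],"gripper": 52},{"linear": [0,0,0],"delta_rot": [0,0,0],"gripper": 52},{"linear": [0,0,-0.1],"delta_rot": [0,0,0],"gripper": 52},{"linear": [0,0,-0.3],"delta_rot": [0,0,0],"gripper": 52},{"linear": [0,0,-0.43],"delta_rot": [0,0,0],"gripper": 52},{"linear": [0,0,-0.43],"delta_rot": [0,0,0],"gripper": 52},{"linear": [0,0,-0.43],"delta_rot": [0,0,0],"gripper": 52}])

```text
t: 13.75
tcp_pos: [0.6196, 0.09, 0.1008]
tool_rot: [[-0.996, -0.09, 0.002], [-0.09, 0.996, 0.0], [-0.002, -0.0, -1.0]]
force: [-0.1, 0.3, -0.2]
grip_width: 0.0443
grip_force: 0.0
```

```bash
python3 -c "
from h import *
s=state();print(s['tcp_pos'],yaw(s),s['force'])
plan([.6188,.0884,.0994],185,[.4604,.230,.10],242.5)
print('place');plan([.4604,.230,.100],242.5,[.6136,-.129,.09],178.5)
"
```

```text
[0.61963572 0.08999491 0.10084151] -174.84134380016616 [-0.09771349  0.31038021 -0.17949946]
lin [0.727, 0.774, -0.003] rz -0.9583 rows>= 6.7
place
lin [0.619, -0.754, 0.025] rz 0.5333 rows>= 3.9
lin [0.126, -0.968, 0.025] rz 0.5333 rows>= 3.9
```

Call:
play_rows(moves=[{"linear": [0.727,0.774,-0.003],"delta_rot": [0,0,-0.958],"gripper": 80},{"linear": [0.727,0.774,-0.003],"delta_rot": [0,0,-0.958],"gripper": 80},{"linear": [0.727,0.774,-0.003],"delta_rot": [0,0,-0.958],"gripper": 80},{"linear": [0.727,0.774,-0.003],"delta_rot": [0,0,-0.958],"gripper": 80},{"linear": [0.727,0.774,-0.003],"delta_rot": [0,0,-0.958],"gripper": 80},{"linear": [0.727,0.774,-0.003],"delta_rot": [0,0,-0.958],"gripper": 80},{"linear": [0.727,0.774,-0.003],"delta_rot": [0,0,-0.958],"gripper": 80},{"linear": [0.727,0.774,-0.003],"delta_rot": [0,0,-0.958],"gripper": 80},{"linear": [0.727,0.774,-0.003],"delta_rot": [0,0,-0.958],"gripper": 80},{"linear": [0.727,0.774,-0.003],"delta_rot": [0,0,-0.958],"gripper": 80}])

```text
t: 14.75
tcp_pos: [0.4597, 0.2307, 0.0996]
tool_rot: [[-0.461, -0.887, -0.002], [-0.887, 0.461, -0.001], [0.001, 0.001, -1.0]]
force: [0.2, -0.6, 0.3]
grip_width: 0.0683
grip_force: 0.0
```

```bash
python3 -c "
from h import *
overlay('pics/w5.png',[(.4604,.230,62.5,.048,.024)])"
```

```text
14.75 [0.4597 0.2307 0.0996] -117.47 [ 0.2 -0.6  0.3] 0.0683387405686248
```

View pics/w5.png

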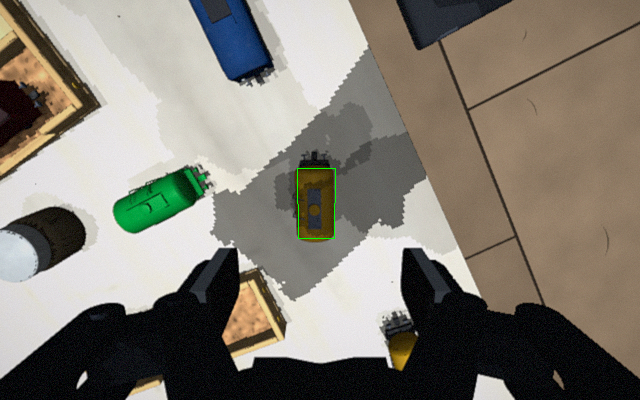

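Yellow tanker at (316,203), aligned with the outline. Grip.

Call:
play_rows(moves=[{"linear": [0,0,0.2],"delta_rot": [0,0,0],"gripper": 80},{"linear": [0,0,0.36],"delta_rot": [0,0,0],"gripper": 80},{"linear": [0,0,0.44],"delta_rot": [0,0,0],"gripper": 75},{"linear": [0,0,0.472],"delta_rot": [0,0,0],"gripper": 60},{"linear": [0,0,0.472],"delta_rot": [0,0,0],"gripper": 0},{"linear": [0,0,0.472],"delta_rot": [0,0,0],"gripper": 0},{"linear": [0,0,0.472],"delta_rot": [0,0,0],"gripper": 0},{"linear": [0,0,0.472],"delta_rot": [0,0,0],"gripper": 0},{"linear": [0,0,0.472],"delta_rot": [0,0,0],"gripper": 0}])

```text
t: 15.7
tcp_pos: [0.4611, 0.2314, 0.0073]
tool_rot: [[-0.46, -0.888, 0.002], [-0.888, 0.46, 0.001], [-0.002, -0.002, -1.0]]
force: [-0.5, -0.1, 2.2]
grip_width: 0.0234
grip_force: 42.4
```

Call:
play_rows(moves=[{"linear": [0,0,-0.1],"delta_rot": [0,0,0],"gripper": 0},{"linear": [0,0,-0.3],"delta_rot": [0,0,0],"gripper": 0},{"linear": [0.05,-0.1,-0.46],"delta_rot": [0,0,0.1],"gripper": 0},{"linear": [0.619,-0.754,-0.46],"delta_rot": [0,0,0.533],"gripper": 0},{"linear": [0.619,-0.754,-0.46],"delta_rot": [0,0,0.533],"gripper": 0},{"linear": [0.619,-0.754,-0.46],"delta_rot": [0,0,0.533],"gripper": 0},{"linear": [0.619,-0.754,-0.46],"delta_rot": [0,0,0.533],"gripper": 0},{"linear": [0.619,-0.754,-0.46],"delta_rot": [0,0,0.533],"gripper": 0},{"linear": [0.619,-0.754,-0.46],"delta_rot": [0,0,0.533],"gripper": 0}])

```text
t: 16.6
tcp_pos: [0.5371, 0.0516, 0.0981]
tool_rot: [[-0.861, -0.509, -0.0], [-0.509, 0.861, 0.001], [0.0, 0.001, -1.0]]
force: [-0.5, 0.4, -1.2]
grip_width: 0.0233
grip_force: 42.1
```

Call:
play_rows(moves=[{"linear": [0.126,-0.968,0.03],"delta_rot": [0,0,0.533],"gripper": 0},{"linear": [0.126,-0.968,0.03],"delta_rot": [0,0,0.533],"gripper": 0},{"linear": [0.126,-0.968,0.03],"delta_rot": [0,0,0.533],"gripper": 0},{"linear": [0.126,-0.968,0.03],"delta_rot": [0,0,0.533],"gripper": 0},{"linear": [0.126,-0.968,0.03],"delta_rot": [0,0,0.533],"gripper": 0},{"linear": [0.126,-0.968,0.03],"delta_rot": [0,0,0.533],"gripper": 0},{"linear": [0.126,-0.968,0.03],"delta_rot": [0,0,0.533],"gripper": 0},{"linear": [0.126,-0.968,0.03],"delta_rot": [0,0,0.533],"gripper": 0}])

```text
t: 17.4
tcp_pos: [0.6139, -0.1255, 0.0924]
tool_rot: [[-1.0, 0.02, -0.0], [0.02, 1.0, 0.0], [0.0, 0.0, -1.0]]
force: [0.7, 0.4, -0.8]
grip_width: 0.0233
grip_force: 42.1
```

```bash
python3 -c "
from h import *
overlay('pics/w6.png',[(.622,.0515,5,.118,.128),(.613,-.166,-1,.088,.128)])"
```

```text
17.4 [ 0.6139 -0.1255  0.0924] 178.85 [ 0.7  0.4 -0.8] 0.02329130266044147
```

View pics/w6.png

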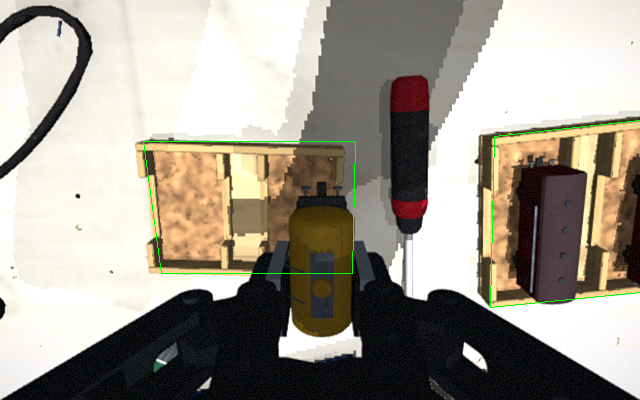

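The tanker hangs over the right bay, but the tray's rim (137,145)-(345,148) lies ~6 mm further to -y than my outline; shift accordingly while lowering.

Call:
play_rows(moves=[{"linear": [-0.0085,-0.03,0],"delta_rot": [0,0,0.008],"gripper": 0},{"linear": [-0.0085,-0.03,0.05],"delta_rot": [0,0,0.008],"gripper": 0},{"linear": [-0.0085,-0.03,0.15],"delta_rot": [0,0,0.008],"gripper": 0},{"linear": [-0.0085,-0.03,0.25],"delta_rot": [0,0,0.008],"gripper": 0},{"linear": [-0.0085,-0.03,0.27],"delta_rot": [0,0,0.008],"gripper": 0}])

```text
t: 17.95
tcp_pos: [0.6131, -0.1327, 0.0341]
tool_rot: [[-0.999, 0.031, -0.006], [0.031, 1.0, 0.002], [0.006, 0.002, -1.0]]
force: [0.2, 0.5, -1.1]
grip_width: 0.0235
grip_force: 42.1
```

Call:
play_rows(moves=[{"linear": [0,-0.006,0],"delta_rot": [0,0,0],"gripper": 0},{"linear": [0,-0.006,0.05],"delta_rot": [0,0,0],"gripper": 0},{"linear": [0,-0.006,0.08],"delta_rot": [0,0,0],"gripper": 0},{"linear": [0,-0.006,0.1],"delta_rot": [0,0,0],"gripper": 0},{"linear": [0,-0.006,0.11],"delta_rot": [0,0,0],"gripper": 0},{"linear": [0,-0.006,0.118],"delta_rot": [0,0,0],"gripper": 0},{"linear": [0,-0.006,0.125],"delta_rot": [0,0,0],"gripper": 0},{"linear": [0,-0.006,0.125],"delta_rot": [0,0,0],"gripper": 0}])

```text
t: 18.75
tcp_pos: [0.616, -0.1349, 0.0144]
tool_rot: [[-1.0, 0.031, 0.001], [0.031, 1.0, -0.0], [-0.001, -0.0, -1.0]]
force: [-2.2, -0.1, 4.1]
grip_width: 0.0237
grip_force: 42.6
```

Contact at the expected height. Release, lift, go to tanker 2.

Call:
play_rows(moves=[{"linear": [0,0,0],"delta_rot": [0,0,0],"gripper": 42},{"linear": [0,0,0],"delta_rot": [0,0,0],"gripper": 48},{"linear": [0,0,0],"delta_rot": [0,0,0],"gripper": 50},{"linear": [0,0,0],"delta_rot": [0,0,0],"gripper": 50},{"linear": [0,0,-0.1],"delta_rot": [0,0,0],"gripper": 50},{"linear": [0,0,-0.3],"delta_rot": [0,0,0],"gripper": 50},{"linear": [0,0,-0.44],"delta_rot": [0,0,0],"gripper": 50},{"linear": [0,0,-0.44],"delta_rot": [0,0,0],"gripper": 50}])

```text
t: 19.55
tcp_pos: [0.6195, -0.136, 0.1074]
tool_rot: [[-0.999, 0.031, 0.01], [0.031, 1.0, -0.003], [-0.01, -0.003, -1.0]]
force: [1.2, -0.5, 0.8]
grip_width: 0.0427
grip_force: 0.0
```

```bash
python3 -c "
from h import *
s=state();print(s['tcp_pos'],yaw(s),s['force'])
plan([.6153,-.1362,.1005],178,[.456,.3763,.10],262.7)
print('place');plan([.456,.3763,.1],262.7,[.6127,-.209,.09],178)
"
```

```text
[ 0.6194538  -0.13604106  0.10741026] 178.19960182858156 [ 1.17409143 -0.50692292  0.77329876]
lin [0.295, 0.844, 0.001] rz -0.4706 rows>= 3.6
lin [-0.139, 0.884, 0.001] rz -0.4706 rows>= 3.6
lin [-0.541, 0.712, 0.001] rz -0.4706 rows>= 3.6
place
lin [0.934, -0.383, 0.017] rz 0.4706 rows>= 4.0
lin [0.642, -0.779, 0.017] rz 0.4706 rows>= 4.0
lin [0.197, -0.99, 0.017] rz 0.4706 rows>= 4.0
```

Call:
play_rows(moves=[{"linear": [0.295,0.844,0],"delta_rot": [0,0,-0.47],"gripper": 80},{"linear": [0.295,0.844,0],"delta_rot": [0,0,-0.47],"gripper": 80},{"linear": [0.295,0.844,0],"delta_rot": [0,0,-0.47],"gripper": 80},{"linear": [0.295,0.844,0],"delta_rot": [0,0,-0.47],"gripper": 80},{"linear": [0.295,0.844,0],"delta_rot": [0,0,-0.47],"gripper": 80}])

```text
t: 20.05
tcp_pos: [0.5601, 0.0395, 0.1001]
tool_rot: [[-0.893, -0.45, -0.002], [-0.45, 0.893, 0.001], [0.002, 0.002, -1.0]]
force: [0.2, -0.2, 0.2]
grip_width: 0.0683
grip_force: 0.0
```

Call:
play_rows(moves=[{"linear": [-0.139,0.884,0],"delta_rot": [0,0,-0.47],"gripper": 80},{"linear": [-0.139,0.884,0],"delta_rot": [0,0,-0.47],"gripper": 80},{"linear": [-0.139,0.884,0],"delta_rot": [0,0,-0.47],"gripper": 80},{"linear": [-0.139,0.884,0],"delta_rot": [0,0,-0.47],"gripper": 80},{"linear": [-0.139,0.884,0],"delta_rot": [0,0,-0.47],"gripper": 80}])

```text
t: 20.55
tcp_pos: [0.5072, 0.2091, 0.1003]
tool_rot: [[-0.576, -0.818, -0.001], [-0.818, 0.576, 0.001], [0.0, 0.001, -1.0]]
force: [0.1, -0.4, 0.6]
grip_width: 0.0687
grip_force: 0.0
```

Call:
play_rows(moves=[{"linear": [-0.541,0.712,0],"delta_rot": [0,0,-0.47],"gripper": 80},{"linear": [-0.541,0.712,0],"delta_rot": [0,0,-0.47],"gripper": 80},{"linear": [-0.541,0.712,0],"delta_rot": [0,0,-0.47],"gripper": 80},{"linear": [-0.541,0.712,0],"delta_rot": [0,0,-0.47],"gripper": 80},{"linear": [-0.541,0.712,0],"delta_rot": [0,0,-0.47],"gripper": 80},{"linear": [-0.541,0.712,0],"delta_rot": [0,0,-0.47],"gripper": 80},{"linear": [-0.541,0.712,0],"delta_rot": [0,0,-0.47],"gripper": 80},{"linear": [-0.541,0.712,0],"delta_rot": [0,0,-0.47],"gripper": 80}])

```text
t: 21.35
tcp_pos: [0.456, 0.3755, 0.1009]
tool_rot: [[-0.128, -0.992, -0.0], [-0.992, 0.128, -0.001], [0.001, -0.0, -1.0]]
force: [-0.1, 0.5, 0.4]
grip_width: 0.0682
grip_force: 0.0
```

Call:
play_rows(moves=[{"linear": [0,0,0.2],"delta_rot": [0,0,0],"gripper": 80},{"linear": [0,0,0.36],"delta_rot": [0,0,0],"gripper": 80},{"linear": [0,0,0.44],"delta_rot": [0,0,0],"gripper": 75},{"linear": [0,0,0.472],"delta_rot": [0,0,0],"gripper": 60},{"linear": [0,0,0.472],"delta_rot": [0,0,0],"gripper": 0},{"linear": [0,0,0.472],"delta_rot": [0,0,0],"gripper": 0},{"linear": [0,0,0.472],"delta_rot": [0,0,0],"gripper": 0},{"linear": [0,0,0.472],"delta_rot": [0,0,0],"gripper": 0},{"linear": [0,0,0.472],"delta_rot": [0,0,0],"gripper": 0}])

```text
t: 22.25
tcp_pos: [0.4559, 0.3777, 0.0081]
tool_rot: [[-0.125, -0.992, 0.002], [-0.992, 0.125, 0.001], [-0.001, -0.002, -1.0]]
force: [0.3, -0.2, 3.1]
grip_width: 0.0233
grip_force: 42.2
```

Call:
play_rows(moves=[{"linear": [0,0,-0.1],"delta_rot": [0,0,0],"gripper": 0},{"linear": [0,0,-0.3],"delta_rot": [0,0,0],"gripper": 0},{"linear": [0.1,-0.05,-0.46],"delta_rot": [0,0,0.1],"gripper": 0},{"linear": [0.934,-0.383,-0.46],"delta_rot": [0,0,0.47],"gripper": 0},{"linear": [0.934,-0.383,-0.46],"delta_rot": [0,0,0.47],"gripper": 0},{"linear": [0.934,-0.383,-0.46],"delta_rot": [0,0,0.47],"gripper": 0},{"linear": [0.934,-0.383,-0.46],"delta_rot": [0,0,0.47],"gripper": 0},{"linear": [0.934,-0.383,-0.46],"delta_rot": [0,0,0.47],"gripper": 0}])

```text
t: 23.05
tcp_pos: [0.5086, 0.1786, 0.099]
tool_rot: [[-0.584, -0.812, 0.001], [-0.812, 0.584, -0.001], [0.001, -0.002, -1.0]]
force: [-0.4, -0.2, -0.9]
grip_width: 0.023
grip_force: 41.9
```

Call:
play_rows(moves=[{"linear": [0.642,-0.779,0],"delta_rot": [0,0,0.47],"gripper": 0},{"linear": [0.642,-0.779,0],"delta_rot": [0,0,0.47],"gripper": 0},{"linear": [0.642,-0.779,0],"delta_rot": [0,0,0.47],"gripper": 0},{"linear": [0.642,-0.779,0],"delta_rot": [0,0,0.47],"gripper": 0},{"linear": [0.642,-0.779,0],"delta_rot": [0,0,0.47],"gripper": 0},{"linear": [0.642,-0.779,0],"delta_rot": [0,0,0.47],"gripper": 0}])

```text
t: 23.65
tcp_pos: [0.5604, -0.0132, 0.0987]
tool_rot: [[-0.897, -0.443, -0.0], [-0.443, 0.897, 0.001], [-0.0, 0.001, -1.0]]
force: [-0.5, 0.3, -0.7]
grip_width: 0.0236
grip_force: 41.8
```

Call:
play_rows(moves=[{"linear": [0.197,-0.99,0.03],"delta_rot": [0,0,0.47],"gripper": 0},{"linear": [0.197,-0.99,0.03],"delta_rot": [0,0,0.47],"gripper": 0},{"linear": [0.197,-0.99,0.03],"delta_rot": [0,0,0.47],"gripper": 0},{"linear": [0.197,-0.99,0.03],"delta_rot": [0,0,0.47],"gripper": 0},{"linear": [0.197,-0.99,0.03],"delta_rot": [0,0,0.47],"gripper": 0},{"linear": [0.197,-0.99,0.03],"delta_rot": [0,0,0.47],"gripper": 0},{"linear": [0.197,-0.99,0.03],"delta_rot": [0,0,0.47],"gripper": 0},{"linear": [0.197,-0.99,0.03],"delta_rot": [0,0,0.47],"gripper": 0},{"linear": [0.197,-0.99,0.03],"delta_rot": [0,0,0.47],"gripper": 0}])

```text
t: 24.55
tcp_pos: [0.613, -0.2056, 0.0931]
tool_rot: [[-1.0, 0.029, 0.0], [0.029, 1.0, 0.0], [-0.0, 0.0, -1.0]]
force: [-0.2, 0.3, -1.4]
grip_width: 0.0233
grip_force: 41.8
```

```bash
python3 -c "
from h import *
overlay('pics/w7.png',[(.614,-.172,-2,.088,.128)])"
```

```text
24.55 [ 0.613  -0.2056  0.0931] 178.35 [-0.2  0.3 -1.4] 0.023273828241981872
```

View pics/w7.png

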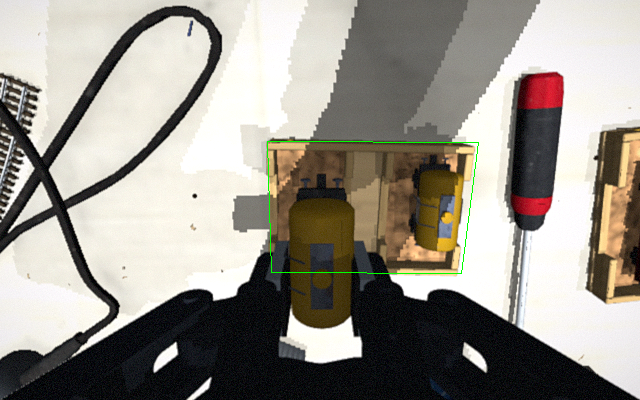

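Tanker a sits in the right bay (438,210); outline now fits. Lower the second one.

Call:
play_rows(moves=[{"linear": [0,0,0],"delta_rot": [0,0,0],"gripper": 0},{"linear": [0,0,0.15],"delta_rot": [0,0,0],"gripper": 0},{"linear": [0,0,0.25],"delta_rot": [0,0,0],"gripper": 0},{"linear": [0,0,0.32],"delta_rot": [0,0,0],"gripper": 0},{"linear": [0,0,0.35],"delta_rot": [0,0,0],"gripper": 0},{"linear": [0,0,0.37],"delta_rot": [0,0,0],"gripper": 0},{"linear": [0,0,0.38],"delta_rot": [0,0,0],"gripper": 0},{"linear": [0,0,0.388],"delta_rot": [0,0,0],"gripper": 0},{"linear": [0,0,0.395],"delta_rot": [0,0,0],"gripper": 0},{"linear": [0,0,0.395],"delta_rot": [0,0,0],"gripper": 0}])

```text
t: 25.6
tcp_pos: [0.6138, -0.208, 0.0152]
tool_rot: [[-1.0, 0.031, 0.002], [0.031, 1.0, -0.001], [-0.002, -0.001, -1.0]]
force: [-0.1, -0.4, 2.5]
grip_width: 0.023
grip_force: 42.1
```

Call:
play_rows(moves=[{"linear": [0,0,0],"delta_rot": [0,0,0],"gripper": 42},{"linear": [0,0,0],"delta_rot": [0,0,0],"gripper": 48},{"linear": [0,0,0],"delta_rot": [0,0,0],"gripper": 50},{"linear": [0,0,0],"delta_rot": [0,0,0],"gripper": 50},{"linear": [0,0,-0.1],"delta_rot": [0,0,0],"gripper": 50},{"linear": [0,0,-0.3],"delta_rot": [0,0,0],"gripper": 50},{"linear": [0,0,-0.44],"delta_rot": [0,0,0],"gripper": 50},{"linear": [0,0,-0.44],"delta_rot": [0,0,0],"gripper": 50}])

```text
t: 26.4
tcp_pos: [0.6164, -0.2091, 0.1082]
tool_rot: [[-0.999, 0.031, 0.01], [0.031, 0.999, -0.004], [-0.01, -0.004, -1.0]]
force: [0.0, -1.5, 0.4]
grip_width: 0.043
grip_force: 0.0
```

```bash
python3 -c "
from h import *
s=state();print(s['tcp_pos'],yaw(s),s['force'])
plan([.6127,-.209,.1015],178,[.4517,.0853,.10],86.8)
print('place');plan([.4517,.0853,.1],86.8,[.601,.278,.09],175)
"
```

```text
[ 0.61637606 -0.20911615  0.10815719] 178.1993505811803 [ 0.02755066 -1.54547744  0.35566898]
lin [0.428, 0.721, 0.004] rz 0.76 rows>= 5.3
lin [0.815, 0.199, 0.004] rz 0.76 rows>= 5.3
place
lin [0.502, 0.346, 0.025] rz -0.735 rows>= 5.1
lin [0.12, 0.598, 0.025] rz -0.735 rows>= 5.1
```

Call:
play_rows(moves=[{"linear": [0.428,0.721,0],"delta_rot": [0,0,0.76],"gripper": 85},{"linear": [0.428,0.721,0],"delta_rot": [0,0,0.76],"gripper": 85},{"linear": [0.428,0.721,0],"delta_rot": [0,0,0.76],"gripper": 85},{"linear": [0.428,0.721,0],"delta_rot": [0,0,0.76],"gripper": 85},{"linear": [0.428,0.721,0],"delta_rot": [0,0,0.76],"gripper": 85},{"linear": [0.428,0.721,0],"delta_rot": [0,0,0.76],"gripper": 85},{"linear": [0.428,0.721,0],"delta_rot": [0,0,0.76],"gripper": 85}])

```text
t: 27.1
tcp_pos: [0.5312, -0.0603, 0.1008]
tool_rot: [[-0.677, 0.736, -0.001], [0.736, 0.677, 0.0], [0.001, -0.001, -1.0]]
force: [0.4, -0.1, 0.1]
grip_width: 0.0727
grip_force: 0.0
```

Call:
play_rows(moves=[{"linear": [0.815,0.199,0],"delta_rot": [0,0,0.76],"gripper": 85},{"linear": [0.815,0.199,0],"delta_rot": [0,0,0.76],"gripper": 85},{"linear": [0.815,0.199,0],"delta_rot": [0,0,0.76],"gripper": 85},{"linear": [0.815,0.199,0],"delta_rot": [0,0,0.76],"gripper": 85},{"linear": [0.815,0.199,0],"delta_rot": [0,0,0.76],"gripper": 85},{"linear": [0.815,0.199,0],"delta_rot": [0,0,0.76],"gripper": 85},{"linear": [0.815,0.199,0],"delta_rot": [0,0,0.76],"gripper": 85},{"linear": [0.815,0.199,0],"delta_rot": [0,0,0.76],"gripper": 85},{"linear": [0.815,0.199,0],"delta_rot": [0,0,0.76],"gripper": 85}])

```text
t: 28.0
tcp_pos: [0.4509, 0.0859, 0.1015]
tool_rot: [[0.052, 0.999, -0.0], [0.999, -0.052, 0.0], [-0.0, -0.0, -1.0]]
force: [-0.8, 0.3, 0.8]
grip_width: 0.0727
grip_force: 0.0
```

```bash
python3 - <<'E'
from h import *
# blue mask numerically: loco centre/axis
s=state();d=snapshot('wrist');print(s['tcp_pos'],yaw(s))
C=wristcal(s,d);im=d['image'].astype(int)
m=((im[:,:,2]>im[:,:,0]+12)&(im[:,:,2]>im[:,:,1]+8)).astype('uint8')
n,l,st,c=cv2.connectedComponentsWithStats(m);i=1+st[1:,4].argmax();print(st[i],c[i])
r=cv2.minAreaRect(np.argwhere(l==i)[:,::-1].astype(np.float32));b=cv2.boxPoints(r);print(b.round().tolist())
q=np.array([bp(*C,u,.033)[:2] for u in b]);print(q.round(4).tolist(),q.mean(0))
E
```

```text
[0.4508787  0.08590433 0.1014655 ] 87.04387957832446
[ 303  124   43  180 5976] [322.74682062 209.1352075 ]
[[303.0, 124.0], [345.0, 124.0], [345.0, 303.0], [303.0, 303.0]]
[[0.4433, 0.1422], [0.4679, 0.1409], [0.464, 0.0222], [0.4356, 0.0236]] [0.45268075 0.08223217]
```

Call:
play_rows(moves=[{"linear": [-0.01,0.005,0.2],"delta_rot": [0,0,0],"gripper": 85},{"linear": [-0.01,0.005,0.36],"delta_rot": [0,0,0],"gripper": 80},{"linear": [-0.01,0.005,0.44],"delta_rot": [0,0,0],"gripper": 75},{"linear": [-0.01,0.005,0.472],"delta_rot": [0,0,0],"gripper": 60},{"linear": [-0.01,0.005,0.472],"delta_rot": [0,0,0],"gripper": 0},{"linear": [-0.01,0.005,0.472],"delta_rot": [0,0,0],"gripper": 0},{"linear": [-0.01,0.005,0.472],"delta_rot": [0,0,0],"gripper": 0},{"linear": [-0.01,0.005,0.472],"delta_rot": [0,0,0],"gripper": 0},{"linear": [-0.01,0.005,0.472],"delta_rot": [0,0,0],"gripper": 0}])

```text
t: 28.95
tcp_pos: [0.4527, 0.0842, 0.0083]
tool_rot: [[0.052, 0.999, 0.002], [0.999, -0.052, 0.0], [0.0, 0.002, -1.0]]
force: [-0.7, -0.3, 1.7]
grip_width: 0.0254
grip_force: 42.9
```

Call:
play_rows(moves=[{"linear": [0,0,-0.1],"delta_rot": [0,0,0],"gripper": 0},{"linear": [0,0,-0.3],"delta_rot": [0,0,0],"gripper": 0},{"linear": [0.1,0.05,-0.46],"delta_rot": [0,0,-0.1],"gripper": 0},{"linear": [0.502,0.346,-0.46],"delta_rot": [0,0,-0.735],"gripper": 0},{"linear": [0.502,0.346,-0.46],"delta_rot": [0,0,-0.735],"gripper": 0},{"linear": [0.502,0.346,-0.46],"delta_rot": [0,0,-0.735],"gripper": 0},{"linear": [0.502,0.346,-0.46],"delta_rot": [0,0,-0.735],"gripper": 0},{"linear": [0.502,0.346,-0.46],"delta_rot": [0,0,-0.735],"gripper": 0},{"linear": [0.502,0.346,-0.46],"delta_rot": [0,0,-0.735],"gripper": 0}])

```text
t: 29.85
tcp_pos: [0.5261, 0.181, 0.0991]
tool_rot: [[-0.657, 0.753, -0.0], [0.753, 0.657, -0.0], [0.0, -0.0, -1.0]]
force: [-0.6, 0.0, -1.2]
grip_width: 0.0251
grip_force: 42.7
```

Call:
play_rows(moves=[{"linear": [0.12,0.61,0.03],"delta_rot": [0,0,-0.735],"gripper": 0},{"linear": [0.12,0.61,0.03],"delta_rot": [0,0,-0.735],"gripper": 0},{"linear": [0.12,0.61,0.03],"delta_rot": [0,0,-0.735],"gripper": 0},{"linear": [0.12,0.61,0.03],"delta_rot": [0,0,-0.735],"gripper": 0},{"linear": [0.12,0.61,0.03],"delta_rot": [0,0,-0.735],"gripper": 0},{"linear": [0.12,0.61,0.03],"delta_rot": [0,0,-0.735],"gripper": 0},{"linear": [0.12,0.61,0.03],"delta_rot": [0,0,-0.735],"gripper": 0},{"linear": [0.12,0.61,0.03],"delta_rot": [0,0,-0.735],"gripper": 0},{"linear": [0.12,0.61,0.03],"delta_rot": [0,0,-0.735],"gripper": 0}])

```text
t: 30.75
tcp_pos: [0.6023, 0.2788, 0.0935]
tool_rot: [[-0.996, 0.086, 0.0], [0.086, 0.996, 0.0], [-0.0, 0.0, -1.0]]
force: [-0.8, -0.9, -0.5]
grip_width: 0.0257
grip_force: 42.7
```

```bash
python3 -c "
from h import *
overlay('pics/w8.png',[LT])"
```

```text
30.75 [0.6023 0.2788 0.0935] 175.09 [-0.8 -0.9 -0.5] 0.025681991277485265
```

View pics/w8.png

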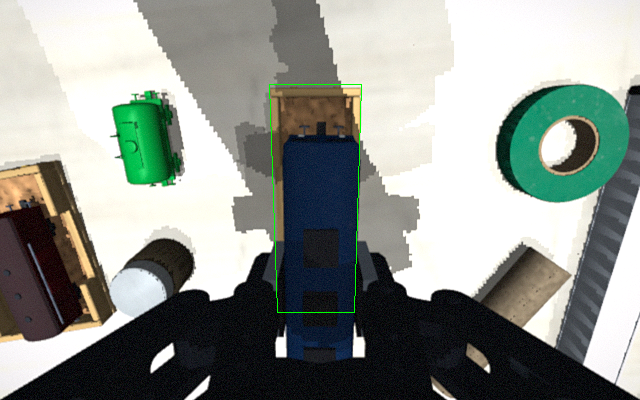

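Loco hangs over the long bay, outline matches the rim (270-361, row 88) within 2 mm. Lower.

Call:
play_rows(moves=[{"linear": [-0.005,0,0.15],"delta_rot": [0,0,0],"gripper": 0},{"linear": [-0.005,0,0.25],"delta_rot": [0,0,0],"gripper": 0},{"linear": [-0.005,0,0.32],"delta_rot": [0,0,0],"gripper": 0},{"linear": [-0.005,0,0.35],"delta_rot": [0,0,0],"gripper": 0},{"linear": [-0.005,0,0.37],"delta_rot": [0,0,0],"gripper": 0},{"linear": [-0.005,0,0.38],"delta_rot": [0,0,0],"gripper": 0},{"linear": [-0.005,0,0.388],"delta_rot": [0,0,0],"gripper": 0},{"linear": [-0.005,0,0.395],"delta_rot": [0,0,0],"gripper": 0},{"linear": [-0.005,0,0.395],"delta_rot": [0,0,0],"gripper": 0}])

```text
t: 31.7
tcp_pos: [0.6041, 0.2793, 0.0154]
tool_rot: [[-0.996, 0.084, 0.002], [0.084, 0.996, 0.001], [-0.002, 0.001, -1.0]]
force: [1.2, 0.4, 0.1]
grip_width: 0.0253
grip_force: 42.8
```

Call:
play_rows(moves=[{"linear": [0,0,0.006],"delta_rot": [0,0,0],"gripper": 0},{"linear": [0,0,0.006],"delta_rot": [0,0,0],"gripper": 0}])

```text
t: 31.9
tcp_pos: [0.6042, 0.2793, 0.0154]
tool_rot: [[-0.996, 0.084, 0.002], [0.084, 0.996, 0.001], [-0.002, 0.001, -1.0]]
force: [-1.9, -0.5, 5.2]
grip_width: 0.0254
grip_force: 43.5
```

Firm contact. Release, lift well clear and back for a check picture.

Call:
play_rows(moves=[{"linear": [0,0,0],"delta_rot": [0,0,0],"gripper": 45},{"linear": [0,0,0],"delta_rot": [0,0,0],"gripper": 50},{"linear": [0,0,0],"delta_rot": [0,0,0],"gripper": 52},{"linear": [0,0,0],"delta_rot": [0,0,0],"gripper": 52},{"linear": [0,0,-0.1],"delta_rot": [0,0,0],"gripper": 52},{"linear": [0,0,-0.3],"delta_rot": [0,0,0],"gripper": 52},{"linear": [0,0,-0.5],"delta_rot": [0,0,0],"gripper": 52},{"linear": [0.3,0,-0.7],"delta_rot": [0,0,0],"gripper": 52},{"linear": [0.8,-0.5,-0.95],"delta_rot": [0,0,0],"gripper": 52},{"linear": [0.8,-0.95,-0.95],"delta_rot": [0,0,0],"gripper": 52},{"linear": [0.8,-0.95,-0.95],"delta_rot": [0,0,0],"gripper": 52},{"linear": [0.8,-0.95,-0.95],"delta_rot": [0,0,0],"gripper": 52},{"linear": [0.8,-0.95,-0.95],"delta_rot": [0,0,0],"gripper": 52},{"linear": [0.8,-0.95,-0.95],"delta_rot": [0,0,0],"gripper": 52},{"linear": [0.8,-0.95,-0.95],"delta_rot": [0,0,0],"gripper": 52}])

```text
t: 33.4
tcp_pos: [0.4282, 0.1027, 0.2036]
tool_rot: [[-0.996, 0.085, 0.002], [0.085, 0.996, 0.001], [-0.002, 0.001, -1.0]]
force: [1.1, 0.3, 0.4]
grip_width: 0.0446
grip_force: 0.0
```

```bash
python3 - <<'E'
from h import *
s=state();print(s['t'],s['tcp_pos'],s['force'],s['grip_width'])
a=snapshot('scene')['image'][140:270,200:400,::-1]
b=snapshot('side')['image'][135:235,250:350,::-1] if 0 else snapshot('wrist')['image'][:,:,::-1]
K,R,t=CAL['scene']
m=snapshot('side')['image'][140:285,190:340,::-1]
# numeric check of blue/loco and yellow in wrist view
s2=state();d=snapshot('wrist');C=wristcal(s2,d);im=d['image'].astype(int)
for n,k,z in(('blue',(im[:,:,2]>im[:,:,0]+12)&(im[:,:,2]>im[:,:,1]+8),.041),('yellow',(im[:,:,0]>im[:,:,2]*2.5)&(im[:,:,1]>im[:,:,2]*1.7)&(im[:,:,0]>80),.037)):
    c,l,st,ce=cv2.connectedComponentsWithStats(k.astype('uint8'))
    for i in range(1,c):
        if st[i,4]>250: print(n,st[i],bp(*C,ce[i],z)[:2].round(3))
E1=cv2.resize(a,None,fx=2.2,fy=2.2,interpolation=2);E2=cv2.resize(m,(340,286),interpolation=2);E3=cv2.resize(cv2.convertScaleAbs(b,alpha=1.3)[60:340],(680,298))
o=np.zeros((600,790,3),np.uint8);o[:286,:440]=E1;o[:286,445:785]=E2;o[300:598,:680]=E3
cv2.imwrite('pics/final.png',o)
E
```

```text
33.4 [0.42823799 0.10274058 0.2035717 ] [1.13205703 0.29322149 0.38985955] 0.044585666905815655
blue [495 277  37  40 713] [0.557 0.285]
```

View pics/final.png

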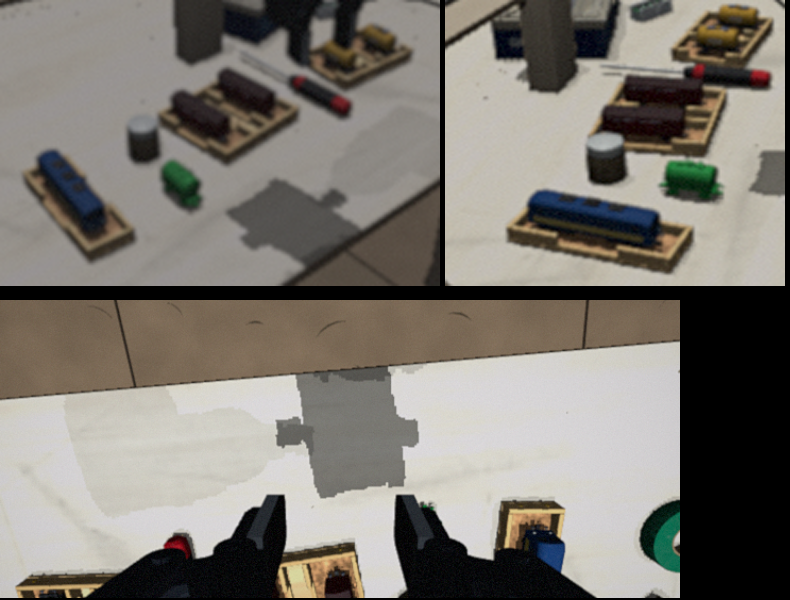

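```bash
python3 - <<'E'
from h import *
s=state();d=snapshot('wrist');C=wristcal(s,d)
a=bp(*C,(499,251),.02);b=bp(*C,(513,276),.035);b0=bp(*C,(513,276),.041)
print(a,b,b0,s['t'])
E
```

```text
[0.51924265 0.27710976 0.02      ] [0.53949926 0.28437055 0.035     ] [0.53602341 0.28101349 0.041     ] 33.6
```

The picture shows all five vehicles level in their bays: the loco at (70,190), the vans at (200,113) and (245,90), and the tankers at (340,55) and (378,40). The loco's front gap of about 18 mm is what a centred loco should leave. The jar, screwdriver and green wagon have not moved. Handing in.

```bash
python3 -c "
from workcell import *
print(sign_off())"
```

```text
the job is handed in; nothing more can be done
None
```

All five vehicles are in their proper bays, down on their wheels and released, with the paint jar, screwdriver and green wagon left where they were; the job was handed in at about 34 s.

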